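# Set the iris ring of a backlight stand and lay a nut on it for inspection

## Task

Get the backlight stand ready to check the spray gun's cup nut for dried paint: lift the dust cap off the stand's window and lay it down on the bench beside the stand, and turn the slim knurled iris ring until its lug stands over the long broad line on the flange. The fingers must not touch its neighbours: neither the fixed ring above it nor the fixed ring and flange below it. Set the cup nut flat on the middle of the glass without dropping it, and leave the other things on the bench where they are.

Things in the scene. Friction and masses are not known exactly. Their poses are not given: they have to be found in the camera images.
- lamp_stand: Backlight inspection stand, fixed to the bench: grey lamp housing 136 (x) x 124 (y) x 39 mm high, black switch panel on its -x front, with a round turret on top, axis vertical through the origin: flange 98 mm diameter (top 44 mm above the bench), lower fixed ring, slim iris ring, upper fixed ring, glass window. Origin: centre of the underside, on the bench; z up.
- lower_ring: Fixed lower ring, aluminium, 57 mm diameter, 44 to 62.5 mm above the bench, with the flange below it (98 mm diameter, top at 44 mm), which bears short black lines and one long broad black line, the working mark. Origin and axes as lamp_stand. Not to be touched by the fingers.
- iris_ring (a joint): Slim dark knurled ring, 64 mm diameter, 12 mm high (63 to 75 mm above the bench), 3.5 mm proud of the rings above and below; a lug 7 mm wide, 8 mm high sticks out to 44 mm from the axis. Value: 0 = closed stop, growing anticlockwise seen from above, 1.20 = lug over the mark, 1.9 = open stop. Works the iris leaves under the glass; stiff (0.1 N m), stays where left; starts at 0 to 0.5.
- lug (a point): Outer end of the iris ring's lug, 44 mm from the turret axis, 69 mm above the bench.
- mark (a point): Point on the long broad working mark on the flange, 44 mm from the turret axis on the stand's -x side, 44 mm above the bench.
- upper_ring: Fixed upper ring, bare aluminium, 57 mm diameter, from 76 to 88 mm above the bench; it carries the window. Origin as lamp_stand. Its side is not to be touched by the fingers.
- glass (a point): Centre of the glass window's upper face, on the turret axis, 89 mm above the bench. The flat round window, 55 mm diameter with a thin black rim flush with it, carries the nut; under the dust cap at the start.
- cap_knob (a point): Centre of the knob (20 mm diameter, 20 mm high) on the loose black dust cap. The cap, 66 mm across, sits with 2 mm play over the upper ring; its skirt reaches 9.5 mm below the window's face: lift straight up. This point is 10 mm above the cap's flat top (92 mm above the bench at the start) and 22.5 mm above its lower rim. About 35 g.
- nut_centre (a point): Centre, half-way up, of the loose brass six-sided cup nut lying flat on the bench: 27 mm across the flats (its own x), 31 mm across the corners (its own y), 13 mm high, with an open bore upright along its z. Mass about 25 g.
- tape_roll: Bystander, fixed: roll of masking tape lying flat, 98 mm across, 24 mm high. Origin: centre of its underside.
- dropper_bottle: Bystander, loose: brown dropper bottle standing upright, 37 mm across, 117 mm high. Origin: centre of its underside. To be left where it is.
- cup_small: Bystander, loose: small clear plastic sample cup, 51 mm across, 46 mm high. Origin: centre of its underside. To be left where it is.
- scraper: Bystander, loose: scraper lying flat, 60 x 195 x 18 mm, long along its own y. Origin: centre of its underside. To be left where it is.
- stir_stick: Bystander, loose: wooden stir stick lying flat, 17 x 190 x 9 mm, long along its own y. Origin: centre of its underside. To be left where it is.

How it is judged (in metres and radians):
At the end, for the whole second after the job is handed in: Ring value 1.11 to 1.29 (lug within 5 degrees of the mark); nut flat (0.12 rad) and still on the glass, its centre within 8 mm of the window's; dust cap still on the bench, knob less than 35 mm up and 90 mm or more from the turret axis (value of joint iris_ring between 1.11 and 1.29 rad and horizontal distance between nut_centre and glass below 0.008 m and z of nut_centre in the frame of glass between 0.003 and 0.01 m and angle between the z axis of nut_centre and the z axis of lamp_stand, either way round below 0.12 rad and linear speed of each of cup_nut, dust_cap below 0.02 m/s and height (world z) of cap_knob between 0 and 0.035 m and horizontal distance between cap_knob and glass above 0.09 m); the robot touches nothing.
It fails at once if the fingers touch the fixed ring above the iris ring (contact force between the fingers and upper_ring above 1.5 N).
It fails at once if the fingers touch the fixed ring or the flange below the iris ring (contact force between the fingers and lower_ring above 1.5 N).
It fails at once if the nut is dropped or thrown (loose and moving faster than 0.6 m/s) (contact force between the fingers and cup_nut below 0.05 N and linear speed of cup_nut above 0.6 m/s).
It fails at once if a bystander is shifted by more than 30 mm (distance of any of dropper_bottle, cup_small, scraper, stir_stick from where it was at the start of the episode above 0.03 m).
It also fails if it takes over 64 s, if anything falls off the work surface, if the arm or the gripper's body presses on something with over 40 N, if the wrist force passes 120 N, or if a joint passes its speed limit or range.

## Robot

A 6-joint arm with a two-finger parallel gripper is mounted at the origin on a cart in front of the work surface, level with it; the furniture and walls round the work are solid. World frame = base frame: x ahead of the robot, y to its left, z up, the work surface at z = 0. Lengths are in mm, angles in rad, forces in N, time in s.
With the tool pointing down it reaches from about 350 to 775 mm from the base axis. Payload 7.3 kg.
Tool frame: the origin (TCP) lies at the very end of the fingers, on their centre line; the grasp point (between the pads) lies 19 mm behind it; x points along the fingers, y is the direction in which the jaws open and shut, and the axes are right-handed (so a half turn about x gives the same grasp; the last joint's range is limited). The gripper opens to 92 mm and grips with 3 to 60 N. Pads are 19 mm wide; open, the fingers measure 130 mm over their backs; the gripper's body (75 mm by 190 mm) begins 47 mm behind the grasp point.
Start: joints at [-1.469, 0.342, 1.524, -0, 1.275, -0.146], TCP at [128.79, -508.98, 200.141] pointing down, gripper open.
Joint ranges: [-2.53, 2.53], [-0.77, 2.02], [0.04, 2.7], [-1, 4.14], [0.28, 2.66], [-3.11, 3.11]. Speed limits (rad/s): [2.57, 2.57, 3.14, 3.14, 3.14, 3.14].

## Interface

Orientations are given as [roll, pitch, yaw] about the fixed x, y, z axes, in that order (R = Rz(yaw) Ry(pitch) Rx(roll)).
In Python, from plant import bot gives the robot as it stands.
- The arm moves only by the tool step_arm, never from a script. Its argument "targets" is a list that holds one entry, the list of rows, each a list of 4 numbers: the shift along the tool's x, y, z in m, then the turn about the tool's x in degrees. A call has exactly 5 rows; each row is the pose to reach, as a shift and turn from the pose measured when the call began, along the tool's axes at that moment; what a row does not reach only later rows make up. A row lasts 1/12 s, in which the tool goes at most 41.7 mm and 7.16 degrees, less where a joint would pass 70% of its speed; a pose out of reach is approached as far as the arm can. A call with a gripper value outside its range is refused whole. "jaw" is the closure, from 0 (fully open) to 1 (shut), set as the call begins (left out, the last holds). The fingers move at their own pace and stop on an object; the grip force is fixed at half the most. Time passes only in rows, so rows that repeat a pose let the fingers close, or fill a call up. It gives the time, the measured TCP pose, the force and the opening at its end, in the units of the state.
- bot.get_obs(): the state, without advancing time (a new reading comes with each control period).
- bot.capture(name): name is "scene" or "top" or "wrist"; returns a dict with "color" (480x640x3 uint8, red, green, blue), "depth" (480x640 float32, mm along the optical axis (not along the pixel's ray), 0 where there is no reading), "fov_y" (degrees; the focal length in pixels is half the picture's height over the tangent of half this angle, whatever the lens; pixels are square), "cx", "cy" (the principal point, pixels), "dist_coeffs" ([k1, k2, p1, p2, k3] as OpenCV has them; the pictures are not rectified), "rvec" (rotation vector, rad) and "tvec" (3), from world to camera coordinates, as OpenCV has them. Camera axes: x right, y down, z forward; pixel columns grow to the right and rows downward; lengths in mm; the calibration is good to about 2 mm. A picture is of the moment at which its call begins.
- bot.close_job(): hands the job in, once; it reports no verdict.
The state is a dict: "time": time; "joint_positions": joint angles; "dq": joint speeds; "tau": joint torques, N m; "tool_pos": TCP position; "tcp_rot": TCP orientation; "contact_force": force on the tool from outside, world axes, zero at the start; "moment": the same for the moment, N m; "grip_width": finger opening in mm.
Only numpy, scipy, OpenCV 4.12 (cv2) and the standard library are available. Lean on these libraries where they do the work, as an engineer would, in place of code of your own. Each camera call takes 0.05 s, during which the arm holds its last target. There are 200 camera calls.

## Working session

There is one attempt and no reset: what is moved stays moved. The work goes in short steps, Python scripts to look and compute and a tool call to move; the robot and the scene stay as the last step left them, time stands still between calls to the robot, and variables do not carry over. Pictures are saved under pics/ and viewed, about 8 in all and at most 12, crops included, and the job is handed in when it is done.

Besides the shell and the picture viewer there is one more tool, called after "Request:" by a JSON object that holds its "method" and its "body", one argument or row to a line. step_arm: Moves the arm, as the interface text tells. Its arguments: {"type":"object","properties":{"targets":{"type":"array","items":{"type":"array","items":{"type":"array","items":{"type":"number"}}}},"jaw":{"type":"number"}},"required":["targets"]}

```bash
mkdir -p pics; ls
cat > h.py <<'E'
import numpy as np, cv2
from plant import bot
def K(c):
    f=240/np.tan(np.radians(c["fov_y"])/2)
    return np.array([[f,0,c["cx"]],[0,f,c["cy"]],[0,0,1.]])
def ray(c,uv):
    p=cv2.undistortPoints(np.array(uv,float).reshape(-1,1,2),K(c),np.array(c["dist_coeffs"],float)).reshape(-1,2)
    R=cv2.Rodrigues(np.array(c["rvec"],float))[0]; t=np.array(c["tvec"],float).ravel()
    return -R.T@t, np.c_[p,np.ones(len(p))]@R
def onz(c,uv,z):
    o,d=ray(c,uv); return o+d*((z-o[2])/d[:,2])[:,None]
def proj(c,P):
    return cv2.projectPoints(np.array(P,float).reshape(-1,1,3),np.array(c["rvec"],float),np.array(c["tvec"],float),K(c),np.array(c["dist_coeffs"],float))[0].reshape(-1,2)
def cloud(c):
    u,v=np.meshgrid(np.arange(640),np.arange(480))
    o,d=ray(c,np.c_[u.ravel(),v.ravel()])
    return (o+d*c["depth"].reshape(-1,1)).reshape(480,640,3)
def cap(n):
    c=bot.capture(n); np.save('/tmp/'+n+'.npy',c,allow_pickle=True); return c
def load(n): return np.load('/tmp/'+n+'.npy',allow_pickle=True).item()
def save(c,f): cv2.imwrite('pics/'+f,c["color"][:,:,::-1])
E
python3 - <<'E'
from h import *
for n in("scene","top"):
    c=cap(n); save(c,n+'1.png'); o,_=ray(c,[[320,240]]); print(n,o,c["fov_y"],c["depth"].min(),c["depth"].max())
print(bot.get_obs())
E
```

```text
pics
scene [-267.37153634  533.31363698  684.27880217] 47.58316369500954 0.0 2502.8213
top [ 268.40105793  -21.73001208 1166.93223699] 46.46452276973305 0.0 1993.8787
{'time': 0.1, 'joint_positions': array([-1.46901010e+00,  3.42645390e-01,  1.52491475e+00, -7.40168743e-06,
        1.27541434e+00, -1.46029102e-01]), 'dq': array([ 0.00085865, -0.00314542, -0.00206858,  0.0010557 ,  0.00041945,
        0.00088034]), 'tau': array([ 1.37299503e-03, -4.32005739e+01, -2.44692993e+01,  7.18665076e-02,
        5.25779079e-02, -5.07903155e-05]), 'tool_pos': array([ 128.7386066 , -508.5566951 ,  199.52082131]), 'tcp_rot': array([-1.71170314,  1.56941449,  1.677707  ]), 'contact_force': array([-0.10366015,  0.61032703,  0.20585657]), 'moment': array([0.01354204, 0.03365122, 0.0255711 ]), 'grip_width': 91.86171529125103}
```

View pics/top1.png

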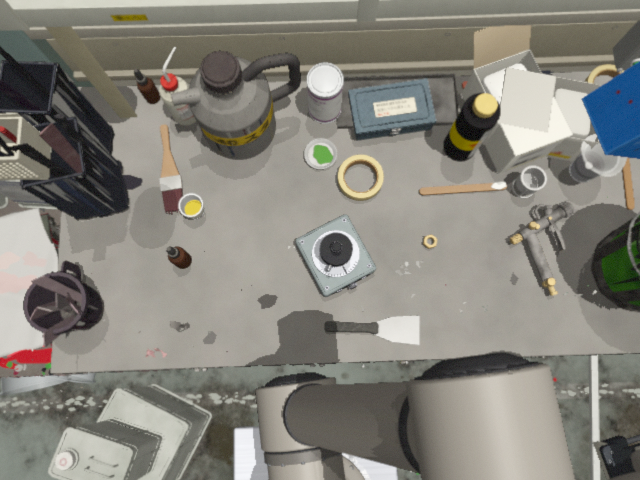

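View pics/scene1.png

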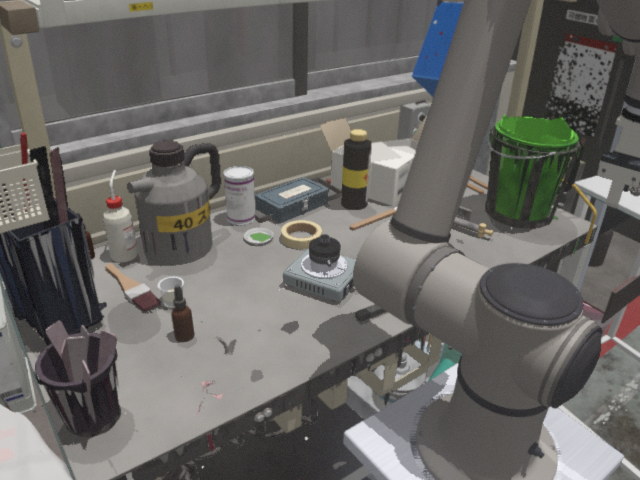

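The top view shows the stand at about (336,255), the cap knob at (335,249), the nut at (430,241), the scraper at (375,328), the tape at (360,177) and the dropper at (178,257). The bench to the left and right of the stand is free.

Run:
```python
from h import *
c=load("top"); P=cloud(c)
print(onz(c,[[335,249]],112),onz(c,[[430,241]],13))
# knob/cap by depth
z=P[:,:,2]; u,v=np.meshgrid(np.arange(640),np.arange(480)); loc=(abs(u-336)<60)&(abs(v-255)<60)
for lo,hi in((105,120),(86,98),(40,50),(34,42)):
    m=loc&(z>lo)&(z<hi); print(lo,m.sum(),P[m].mean(0),np.median(P[m],0))
m=(loc&(z>25)).astype(np.uint8)
cn=max(cv2.findContours(m,0,2)[0],key=cv2.contourArea); r=cv2.minAreaRect(cn); b=cv2.boxPoints(r); print(r); print(onz(c,b,39).round(1))
h=cv2.cvtColor(c["color"],cv2.COLOR_RGB2HSV)
m=((abs(u-430)<15)&(abs(v-241)<15)&(h[:,:,1]>90)).astype(np.uint8); cn=max(cv2.findContours(m,0,2)[0],key=cv2.contourArea); r=cv2.minAreaRect(cn);print(r,cv2.minEnclosingCircle(cn),onz(c,[cv2.minEnclosingCircle(cn)[0]],10))
cv2.imwrite('pics/crop2.png',cv2.resize(c["color"][205:305,285:385,::-1],(600,600),interpolation=2))
```

```text
[[484.36343166 -52.84911742 112.        ]] [[ 515.03934256 -256.97125731   13.        ]]
105 89 [489.44883285 -54.57753073 111.33630517] [489.48960325 -54.86150384 111.39300983]
86 766 [489.09219974 -54.80186168  91.73979527] [487.88372641 -54.61578467  91.69905195]
40 1403 [484.84003593 -53.36387001  42.93009276] [478.28112315 -52.11438903  42.58152637]
34 1887 [484.99722219 -55.04294541  38.61426294] [478.87383778 -55.89137794  38.80511904]
((336.0857849121094, 256.8341369628906), (70.03121948242188, 61.087364196777344), 62.87869644165039)
[[ 522.1   31.1   39. ]
 [ 577.8  -83.8   39. ]
 [ 444.1 -143.2   39. ]
 [ 391.   -30.3   39. ]]
((426.25006103515625, 244.75003051757812), (9.899495124816895, 3.535533905029297), 45.0) ((427.5, 243.5), 4.94984769821167) [[ 510.45475803 -251.90426547   10.        ]]
```

View pics/crop2.png

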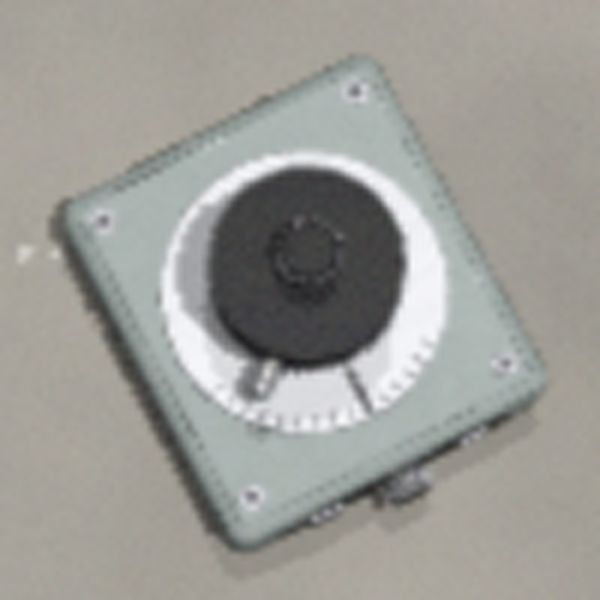

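The crop shows the lug at about crop (264,380), which is image (329,268), and the long mark at crop (358,390), which is image (344.7,270). The lug has to turn anticlockwise to reach the mark.

```bash
cat >> h.py <<'E'
from scipy.spatial.transform import Rotation as Ro
def st():
    o=bot.get_obs(); return np.array(o["tool_pos"]),Ro.from_euler('xyz',o["tcp_rot"]).as_matrix(),o
def jawyaw(R): return np.degrees(np.arctan2(R[1,1],R[0,1]))
def plan(way):  # way: list of (xyz, jaw yaw deg or None)
    p,R,o=st(); print('t',round(o["time"],2),'tcp',p.round(1),'jaw',round(jawyaw(R),1),'down',R[:,0].round(3),'F',np.round(o["contact_force"],1),'w',round(o["grip_width"],1),'q6',round(o["joint_positions"][5],2))
    for x,y in way:
        d=R.T@(np.array(x,float)-p); t=0
        if y is not None:
            t=-(y-jawyaw(R)); t=(t+90)%180-90   # tool x down: + turn = clockwise from above
        print('to',np.round(x,1),'shift mm',d.round(1),'turn',round(t,1))
        p=np.array(x,float); R=R@Ro.from_euler('x',t,degrees=True).as_matrix()
E
python3 - <<'E'
from h import *
c=load("top")
cr=lambda a:[[285+(a[0]+.5)/6-.5,205+(a[1]+.5)/6-.5]]
# flange ellipse centre ~ crop (304,292), cap, knob
for n,a,z in(("cap",(307,266),92),("knob",(306,250),112),("flange",(304,292),44),("lug",(262,386),71),("mark",(358,390),44)):
    print(n,onz(c,cr(a),z).round(1))
C=np.array([487,-54.])
for a,z in(((262,386),71),((358,390),44),((350,370),44),((370,410),44)):
    p=onz(c,cr(a),z)[0,:2]-C; print(np.degrees(np.arctan2(p[1],p[0])),np.hypot(*p))
C=(487,-54)
plan([((*C,180),None)])
p,R,o=st(); print(R)
plan([((470,-200,220),None),((*C,200),25),((*C,95),25)])
E
```

```text
cap [[488.6 -54.9  92. ]]
knob [[489.7 -54.2 112. ]]
flange [[489.4 -55.   44. ]]
lug [[452.9 -39.1  71. ]]
mark [[454.9 -72.   44. ]]
156.41973166111225 37.25013714437733
-150.68674352585722 36.788858374064965
-148.17460196384008 29.557173145219966
-150.858807469768 44.733700859352766
t 0.1 tcp [ 128.7 -508.6  199.5] jaw -75.8 down [-0.     0.001 -1.   ] F [-0.1  0.6  0.2] w 91.9 q6 -0.15
to [487 -54 180] shift mm [  20.1 -352.8 -458.8] turn 0
[[-1.47451972e-04  2.45288605e-01 -9.69450091e-01]
 [ 1.37394848e-03 -9.69449137e-01 -2.45288573e-01]
 [-9.99999045e-01 -1.36814277e-03 -1.94066720e-04]]
t 0.1 tcp [ 128.7 -508.6  199.5] jaw -75.8 down [-0.     0.001 -1.   ] F [-0.1  0.6  0.2] w 91.9 q6 -0.15
to [ 470 -200  220] shift mm [ -20.1 -215.5 -406.5] turn 0
to [487 -54 200] shift mm [  20.2 -137.3  -52.3] turn 79.2
to [487 -54  95] shift mm [ 1.05e+02  0.00e+00 -1.00e-01] turn -0.0
```

Request:
{"method": "step_arm", "body": {
  "targets": [
    [[0, -0.025, -0.033, -5.4], [0, -0.05, -0.066, -10.8], [0, -0.075, -0.099, -16.2], [0, -0.1, -0.131, -21.6], [0, -0.125, -0.164, -27]]
  ],
  "jaw": 0
}}

```text
time: 0.52
tool_pos: [257.6, -345.4, 199.4]
tcp_rot: [-2.106, 1.569, 1.759]
contact_force: [1.4, -0.9, 0.4]
grip_width: 92.2
```

```bash
python3 -c "
from h import *
plan([((489,-55,200),0)])"
```

```text
t 0.52 tcp [ 257.6 -345.4  199.4] jaw -48.6 down [-0.     0.002 -1.   ] F [ 1.4 -0.9  0.4] w 92.2 q6 -0.26
to [489 -55 200] shift mm [-1.000e-01 -6.460e+01 -3.656e+02] turn -48.6
```

Request:
{"method": "step_arm", "body": {
  "targets": [
    [[0, -0.007, -0.04, -5.4], [0, -0.014, -0.08, -10.8], [0, -0.021, -0.12, -16.2], [0, -0.028, -0.16, -21.6], [0, -0.035, -0.2, -27]]
  ]
}}

```text
time: 0.93
tool_pos: [385.1, -184.9, 199.6]
tcp_rot: [-2.53, 1.569, 1.81]
contact_force: [0.9, -0.7, 1.0]
grip_width: 91.6
```

```bash
python3 -c "
from h import *
plan([((489,-55,200),0)])"
```

```text
t 0.93 tcp [ 385.1 -184.9  199.6] jaw -21.3 down [-0.     0.002 -1.   ] F [ 0.9 -0.7  1. ] w 91.6 q6 -0.26
to [489 -55 200] shift mm [  -0.2   49.6 -158.7] turn -21.3
```

Request:
{"method": "step_arm", "body": {
  "targets": [
    [[0, 0.012, -0.04, -5.4], [0, 0.025, -0.08, -10.8], [0, 0.037, -0.12, -16.2], [0, 0.05, -0.159, -21.3], [0, 0.05, -0.159, -21.3]]
  ]
}}

```text
time: 1.35
tool_pos: [492.5, -49.7, 199.4]
tcp_rot: [2.906, 1.567, 1.345]
contact_force: [-1.3, -0.4, -0.3]
grip_width: 92.0
```

Run:
```python
from h import *
c=cap("wrist"); save(c,'w1.png'); P=cloud(c); z=P[:,:,2]
d=np.hypot(P[:,:,0]-489,P[:,:,1]+55)
for lo,hi,r in((108,118,15),(88,96,40)):
    m=(z>lo)&(z<hi)&(d<r)&(c["depth"]>0); print(lo,m.sum(),P[m].mean(0) if m.any() else 0, P[m].min(0) if m.any() else 0,P[m].max(0) if m.any() else 0)
print(ray(c,[[320,240]])[0], proj(c,[(489,-55,112),(489,-55,44)]))
plan([((489,-55,95),0)])
```

```text
108 580 [489.46956534 -53.892236   110.63151239] [479.43510457 -64.93012356 108.04662264] [499.30085917 -44.03156135 113.16517363]
88 4650 [489.45166245 -53.01118034  91.05169291] [456.58723252 -86.73106122  88.16195567] [521.65505611 -22.29602161  93.78437153]
[491.99726557  23.77307632 383.45726469] [[316.95343938 241.61921136]
 [317.93354724 220.46163455]]
t 1.4 tcp [490.9 -51.7 199.2] jaw 0.3 down [-0.001  0.003 -1.   ] F [-0.9  0.6  0.6] w 92.0 q6 -0.27
to [489 -55  95] shift mm [104.2  -1.8   3.5] turn 0.3
```

View pics/w1.png

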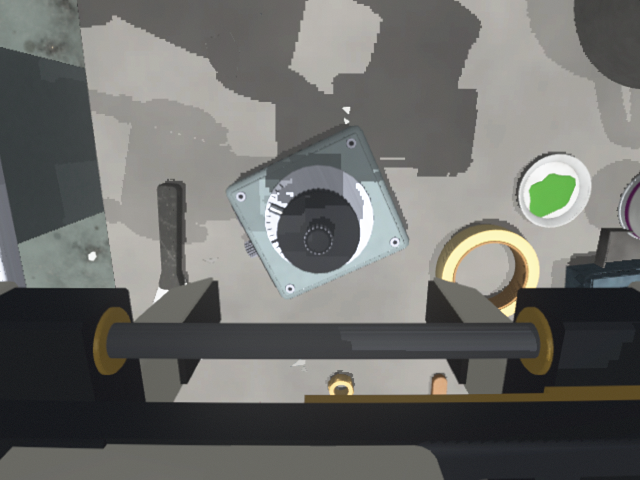

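The wrist view shows the knob at (318,238), close to where I put it, and the nut at (341,387). Next: descend and grip the knob.

Request:
{"method": "step_arm", "body": {
  "targets": [
    [[0.035, -0.0014, 0.003, 0.3], [0.07, -0.0014, 0.003, 0.3], [0.09, -0.0014, 0.003, 0.3], [0.1045, -0.0014, 0.003, 0.3], [0.1045, -0.0014, 0.003, 0.3]]
  ]
}}

```text
time: 1.82
tool_pos: [486.5, -54.8, 91.6]
tcp_rot: [-2.079, 1.562, 2.632]
contact_force: [-0.8, 0.5, -0.2]
grip_width: 91.9
```

Request:
{"method": "step_arm", "body": {
  "targets": [
    [[0, 0, 0, 0], [0, 0, 0, 0], [0, 0, 0, 0], [0, 0, 0, 0], [0, 0, 0, 0]]
  ],
  "jaw": 0.9
}}

```text
time: 2.23
tool_pos: [487.0, -55.0, 92.5]
tcp_rot: [-2.14, 1.564, 2.571]
contact_force: [-0.3, -0.5, -0.0]
grip_width: 63.0
```

Request:
{"method": "step_arm", "body": {
  "targets": [
    [[0, 0, 0, 0], [0, 0, 0, 0], [0, 0, 0, 0], [0, 0, 0, 0], [0, 0, 0, 0]]
  ]
}}

```text
time: 2.65
tool_pos: [487.0, -54.9, 92.5]
tcp_rot: [-2.139, 1.564, 2.572]
contact_force: [-0.3, -0.7, 0.6]
grip_width: 29.9
```

```bash
python3 -c "
from h import *
plan([((489.5,-54.5,160),0),((475,95,160),0),((475,95,16),0)])"
```

```text
t 2.65 tcp [487.  -54.9  92.5] jaw -0.1 down [-0.006  0.004 -1.   ] F [-0.3 -0.7  0.6] w 29.9 q6 -0.27
to [489.5 -54.5 160. ] shift mm [-67.5   2.1  -0.7] turn -0.1
to [475  95 160] shift mm [   0.7  -14.5 -149.5] turn 0.0
to [475  95  16] shift mm [144.    0.9   0.6] turn -0.0
```

Request:
{"method": "step_arm", "body": {
  "targets": [
    [[-0.002, 0.002, 0, 0], [-0.002, 0.002, 0, 0], [-0.002, 0.002, 0, 0], [-0.002, 0.002, 0, 0], [-0.002, 0.002, 0, 0]]
  ]
}}

```text
time: 3.07
tool_pos: [489.0, -55.0, 94.5]
tcp_rot: [-2.133, 1.563, 2.578]
contact_force: [-0.0, -0.1, 0.4]
grip_width: 9.4
```

Request:
{"method": "step_arm", "body": {
  "targets": [
    [[-0.005, 0, 0, 0], [-0.012, 0, 0, 0], [-0.02, 0, 0, 0], [-0.035, 0, 0, 0], [-0.065, 0, 0, 0]]
  ]
}}

```text
time: 3.48
tool_pos: [487.7, -54.8, 158.5]
tcp_rot: [-2.011, 1.558, 2.7]
contact_force: [-0.4, -0.8, 0.0]
grip_width: 9.2
```

```bash
python3 -c "
from h import *
plan([((475,95,160),0),((475,95,40),0),((475,95,17),0)])"
```

```text
t 3.48 tcp [487.7 -54.8 158.5] jaw -0.1 down [-0.011  0.005 -1.   ] F [-0.4 -0.8  0. ] w 9.2 q6 -0.27
to [475  95 160] shift mm [  -0.5  -12.9 -149.8] turn -0.1
to [475  95  40] shift mm [120.    1.3   0.6] turn 0.0
to [475  95  17] shift mm [23.   0.3  0.1] turn -0.0
```

Run:
```python
from h import *
c=cap("wrist"); save(c,'w2.png')
c=cap("scene"); cv2.imwrite('pics/s2.png',cv2.resize(c["color"][150:350,200:450,::-1],(750,600),interpolation=2))
```

```text
(no output)
```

View pics/s2.png

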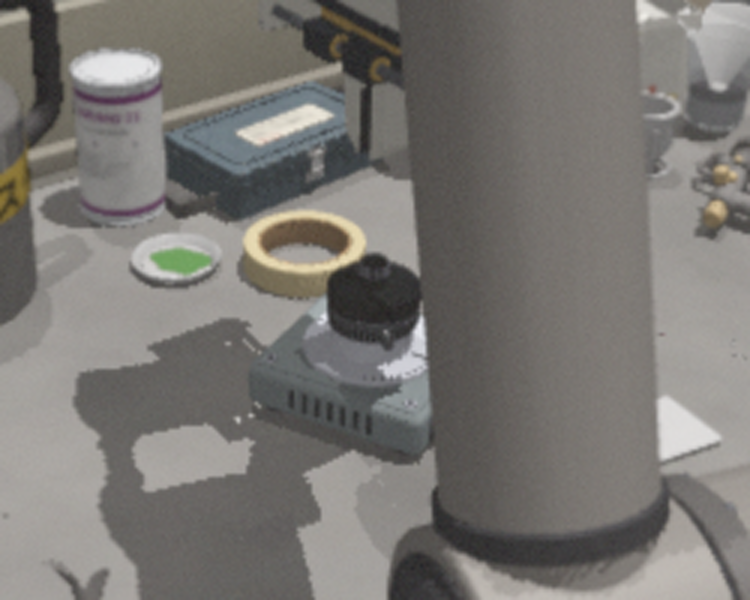

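The crop shows the cap still in place, with its knob at crop (375,262). The fingertips are at about crop (362,155) and hold nothing, so the grip missed. I'll compare the projected TCP with the tips.

Run:
```python
from h import *
c=load("scene"); print(proj(c,[(487.7,-54.8,158.5),(489,-55,112),(489,-55,102)]))
P=cloud(c); cr=lambda a,b:(int(150+b/3),int(200+a/3))
for a,b in((362,148),(352,140),(375,256),(375,265),(352,110)): print(a,b,P[cr(a,b)].round(1))
w=load("wrist"); P=cloud(w)
for z in (112,):
    m=(P[:,:,2]>108)&(P[:,:,2]<116)&(np.hypot(P[:,:,0]-489,P[:,:,1]+55)<20); print(m.sum(),P[m].mean(0) if m.any() else '')
```

```text
[[325.48167789 215.71739596]
 [324.51627658 235.3184415 ]
 [324.37872357 239.4847278 ]]
362 148 [495.9 -46.1 195.1]
352 140 [502.1 -43.2 199.9]
375 256 [488.3 -55.7 112.9]
375 265 [481.  -50.3 111.2]
352 110 [503.7 -43.8 220.9]
796 [489.41714989 -53.74543547 110.65008606]
```

View pics/w2.png

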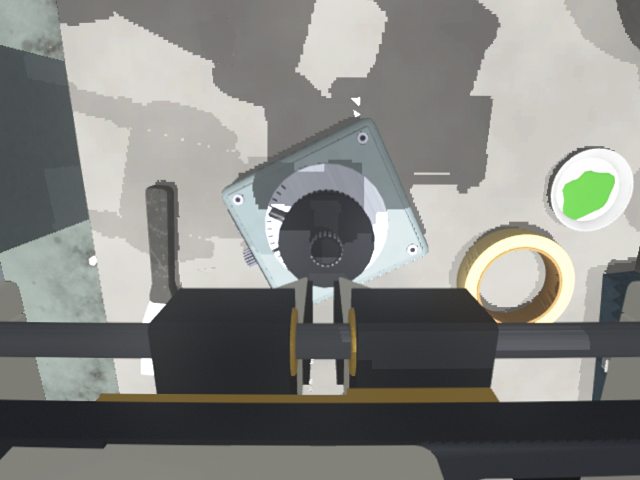

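The fingertips appear well above the reported TCP. I'll measure their true end from the depth.

Run:
```python
from h import *
for n in("scene","wrist"):
    c=load(n); P=cloud(c); ok=(c["depth"]>0)&(np.hypot(P[:,:,0]-487.7,P[:,:,1]+54.8)<45)&(P[:,:,2]>118)
    q=P[ok]; i=np.argsort(q[:,2]); print(n,len(q)); print(q[i[:40:4]].round(1)); print(np.c_[np.where(ok)][i[:40:4]].tolist())
o=bot.get_obs(); print(o["joint_positions"],o["tool_pos"],o["tcp_rot"])
```

```text
scene 2891
[[500.3 -47.  190.7]
 [482.4 -43.5 192.8]
 [493.8 -47.1 193.4]
 [495.9 -46.1 195.1]
 [496.  -43.7 195.7]
 [504.5 -45.  196.2]
 [501.1 -44.9 197.6]
 [497.3 -49.5 197.9]
 [476.7 -48.8 198.1]
 [497.2 -51.9 199.5]]
[[200, 319], [203, 323], [200, 321], [199, 320], [199, 319], [197, 317], [197, 318], [197, 321], [201, 327], [196, 322]]
wrist 68472
[[494.7 -45.  183.4]
 [480.7 -43.8 184.2]
 [493.  -51.7 184.3]
 [492.9 -47.4 184.4]
 [482.  -44.6 184.5]
 [493.  -49.2 184.8]
 [493.  -48.7 184.9]
 [482.9 -44.9 185. ]
 [482.9 -44.4 185.1]
 [480.4 -43.5 185.2]]
[[280, 337], [278, 305], [295, 333], [286, 333], [280, 308], [290, 333], [289, 333], [281, 310], [280, 310], [278, 304]]
[-0.26953059  0.32006207  1.66215699  0.00235175  1.15758523 -0.26910087] [492.08666945 -55.90848932 164.28647231] [2.18019635 1.56799619 0.60802789]
```

At this closure the finger end sits about 26 mm above the reported TCP. I'll open part way and measure it again.

Request:
{"method": "step_arm", "body": {
  "targets": [
    [[0, 0, 0, 0], [0, 0, 0, 0], [0, 0, 0, 0], [0, 0, 0, 0], [0, 0, 0, 0]]
  ],
  "jaw": 0.4
}}

```text
time: 4.0
tool_pos: [491.6, -55.8, 163.6]
tcp_rot: [2.749, 1.569, 1.177]
contact_force: [-1.0, -0.2, -0.2]
grip_width: 38.3
```

Request:
{"method": "step_arm", "body": {
  "targets": [
    [[0, 0, 0, 0], [0, 0, 0, 0], [0, 0, 0, 0], [0, 0, 0, 0], [0, 0, 0, 0]]
  ]
}}

```text
time: 4.42
tool_pos: [491.6, -55.8, 163.6]
tcp_rot: [2.803, 1.569, 1.231]
contact_force: [-0.1, 0.8, 0.3]
grip_width: 54.7
```

```bash
cat >> h.py <<'E'
def tips(names=("scene","wrist")):
    for n in names:
        p,R,o=st(); w=o["grip_width"]/2
        c=cap(n); P=cloud(c); L=(P-p)@R   # tool frame
        for s in(-1,1):
            ok=(c["depth"]>0)&(abs(L[:,:,1]-s*(w+8))<14)&(abs(L[:,:,2])<14)&(L[:,:,0]>-90)&(L[:,:,0]<5)
            q=L[ok]
            if len(q)>20: print(n,s,len(q),'tool x end',np.percentile(q[:,0],[98,99.5]).round(1),'y',np.percentile(q[:,1],[2,98]).round(1),'z',np.percentile(q[:,2],[2,98]).round(1))
    print(p.round(1),round(2*w,1))
E
python3 -c "
from h import *
tips()
plan([((489.5,-54.5,70),0)])"
```

```text
scene -1 128 tool x end [-28.  -27.1] y [-45.5 -28. ] z [-13.6  -6.4]
scene 1 342 tool x end [-27.7 -26.1] y [24.4 45. ] z [-12.7   9.6]
wrist -1 3066 tool x end [-28.2 -26.3] y [-42.3 -26.9] z [-12.1   8.2]
wrist 1 3097 tool x end [-28. -26.] y [27.8 43.4] z [-12.2   8.1]
[491.7 -55.8 163.6] 54.9
t 4.52 tcp [491.6 -55.8 163.6] jaw -0.1 down [ 0.001  0.002 -1.   ] F [0.2 0.1 0.4] w 55.2 q6 -0.27
to [489.5 -54.5  70. ] shift mm [93.6 -2.2 -1.1] turn -0.1
```

Both cameras agree: the finger end is about 27 mm behind the reported TCP, so true tip z = reported z + 27. I'll allow for that from here on.

Request:
{"method": "step_arm", "body": {
  "targets": [
    [[0.035, -0.002, -0.001, 0], [0.065, -0.002, -0.001, 0], [0.085, -0.002, -0.001, 0], [0.093, -0.002, -0.001, 0], [0.093, -0.002, -0.001, 0]]
  ]
}}

```text
time: 4.93
tool_pos: [488.6, -54.3, 69.1]
tcp_rot: [-2.395, 1.567, 2.316]
contact_force: [-0.8, -0.1, 1.1]
grip_width: 55.2
```

Request:
{"method": "step_arm", "body": {
  "targets": [
    [[0, 0.001, 0, 0], [0, 0.001, 0, 0], [0, 0.001, 0, 0], [0, 0.001, 0, 0], [0, 0.001, 0, 0]]
  ],
  "jaw": 0.95
}}

```text
time: 5.35
tool_pos: [490.1, -54.5, 69.9]
tcp_rot: [-2.699, 1.568, 2.012]
contact_force: [0.0, -0.6, -0.2]
grip_width: 26.3
```

Request:
{"method": "step_arm", "body": {
  "targets": [
    [[0, 0, 0, 0], [0, 0, 0, 0], [0, 0, 0, 0], [0, 0, 0, 0], [0, 0, 0, 0]]
  ]
}}

```text
time: 5.77
tool_pos: [490.2, -54.5, 70.2]
tcp_rot: [-2.821, 1.568, 1.89]
contact_force: [-1.9, -0.0, 4.7]
grip_width: 18.7
```

Request:
{"method": "step_arm", "body": {
  "targets": [
    [[-0.004, 0, 0, 0], [-0.012, 0, 0, 0], [-0.025, 0, 0, 0], [-0.045, 0, 0, 0], [-0.07, 0, 0, 0]]
  ]
}}

```text
time: 6.18
tool_pos: [489.4, -54.4, 140.4]
tcp_rot: [-2.307, 1.566, 2.404]
contact_force: [0.7, -0.4, -0.4]
grip_width: 18.2
```

Request:
{"method": "step_arm", "body": {
  "targets": [
    [[0, -0.003, -0.035, 0], [0, -0.006, -0.07, 0], [0, -0.009, -0.105, 0], [0, -0.012, -0.135, 0], [0, -0.014, -0.15, 0]]
  ]
}}

```text
time: 6.6
tool_pos: [475.0, 98.5, 141.6]
tcp_rot: [-2.498, 1.566, 2.215]
contact_force: [0.2, -0.1, -0.9]
grip_width: 18.5
```

```bash
python3 -c "
from h import *
plan([((475,95,20),0),((475,95,-8.5),0)])"
```

```text
t 6.6 tcp [475.   98.5 141.6] jaw 0.0 down [-0.003  0.004 -1.   ] F [ 0.2 -0.1 -0.9] w 18.5 q6 0.04
to [475  95  20] shift mm [121.5   0.4   4. ] turn 0.0
to [475.   95.   -8.5] shift mm [28.5  0.1  0.1] turn 0.0
```

Request:
{"method": "step_arm", "body": {
  "targets": [
    [[0.035, 0, 0, 0], [0.07, 0, 0, 0], [0.1, 0, 0, 0], [0.12, 0, 0, 0], [0.12, 0, 0, 0]]
  ]
}}

```text
time: 7.02
tool_pos: [471.8, 99.0, 18.5]
tcp_rot: [-1.918, 1.56, 2.795]
contact_force: [-0.8, -0.4, -1.1]
grip_width: 18.4
```

Request:
{"method": "step_arm", "body": {
  "targets": [
    [[0.01, 0, 0, 0], [0.018, 0, 0, 0], [0.024, 0, 0, 0], [0.027, 0, 0, 0], [0.027, 0, 0, 0]]
  ]
}}

```text
time: 7.43
tool_pos: [471.6, 99.1, -8.4]
tcp_rot: [-1.922, 1.56, 2.791]
contact_force: [-0.0, -0.3, 0.2]
grip_width: 18.7
```

```bash
python3 -c "
from h import *
plan([((475,95,-8.5),0)])
c=cap('scene');P=cloud(c);m=(np.hypot(P[:,:,0]-475,P[:,:,1]-98)<33)&(P[:,:,2]<20)&(P[:,:,2]>3)&(c['color'].sum(2)<150);print(m.sum(),np.percentile(P[m],[2,50,98],axis=0))
"
```

```text
t 7.43 tcp [471.6  99.1  -8.4] jaw 0.0 down [-0.01   0.004 -1.   ] F [-0.  -0.3  0.2] w 18.7 q6 0.04
to [475.   95.   -8.5] shift mm [0.1 3.4 4.1] turn 0.0
257 [[443.58615402  80.63659622  10.37719524]
 [462.17505502 110.9686049   12.60869004]
 [495.77153185 128.94472585  14.98404006]]
```

Request:
{"method": "step_arm", "body": {
  "targets": [
    [[0.001, 0, 0, 0], [0.0015, 0, 0, 0], [0.0015, 0, 0, 0], [0.0015, 0, 0, 0], [0.0015, 0, 0, 0]]
  ]
}}

```text
time: 7.9
tool_pos: [472.2, 99.2, -9.2]
tcp_rot: [-1.984, 1.561, 2.729]
contact_force: [-0.5, -0.2, 2.2]
grip_width: 18.9
```

Request:
{"method": "step_arm", "body": {
  "targets": [
    [[0, 0, 0, 0], [0, 0, 0, 0], [0, 0, 0, 0], [0, 0, 0, 0], [0, 0, 0, 0]]
  ],
  "jaw": 0
}}

```text
time: 8.32
tool_pos: [472.1, 99.1, -9.3]
tcp_rot: [-1.968, 1.561, 2.745]
contact_force: [-0.6, 0.7, -0.5]
grip_width: 47.1
```

Request:
{"method": "step_arm", "body": {
  "targets": [
    [[0, 0, 0, 0], [0, 0, 0, 0], [0, 0, 0, 0], [-0.02, 0, 0, 0], [-0.04, 0, 0, 0]]
  ]
}}

```text
time: 8.73
tool_pos: [471.4, 98.9, 30.3]
tcp_rot: [-1.862, 1.558, 2.851]
contact_force: [-0.0, 0.2, -0.5]
grip_width: 80.5
```

```bash
python3 -c "
from h import *
plan([((475,95,150),0),((489.3,-54.6,150),0)])
"
```

```text
t 8.73 tcp [471.4  98.9  30.3] jaw 0.0 down [-0.012  0.004 -1.   ] F [-0.   0.2 -0.5] w 80.5 q6 0.04
to [475  95 150] shift mm [-119.8    2.2    3.4] turn 0.0
to [489.3 -54.6 150. ] shift mm [ -0.7  14.3 149.6] turn -0.0
```

Request:
{"method": "step_arm", "body": {
  "targets": [
    [[-0.04, 0, 0, 0], [-0.08, 0, 0, 0], [-0.11, 0.002, 0.003, 0], [-0.12, 0.002, 0.003, 0], [-0.12, 0.002, 0.003, 0]]
  ]
}}

```text
time: 9.15
tool_pos: [476.7, 95.5, 153.3]
tcp_rot: [-2.183, 1.564, 2.529]
contact_force: [-1.0, -0.3, 0.0]
grip_width: 92.2
```

Request:
{"method": "step_arm", "body": {
  "targets": [
    [[0, 0.004, 0.035, -5], [0, 0.008, 0.07, -10], [0, 0.011, 0.11, -15], [0, 0.014, 0.14, -20], [0, 0.014, 0.15, -25]]
  ]
}}

```text
time: 9.57
tool_pos: [490.4, -58.1, 151.0]
tcp_rot: [-2.419, 1.562, 2.732]
contact_force: [0.7, 0.1, -1.1]
grip_width: 92.0
```

Run:
```python
from h import *
plan([((489.3,-54.6,150),50)])
c=cap("wrist"); save(c,'w3.png'); 
P=cloud(c); d=np.hypot(P[:,:,0]-489,P[:,:,1]+55); z=P[:,:,2]
m=(z>84)&(z<96)&(d<32); print(m.sum(),P[m].mean(0),np.percentile(P[m],[1,99],axis=0))
print(proj(c,[(489,-55,89),(489,-55,44)]))
```

```text
t 9.57 tcp [490.4 -58.1 151. ] jaw 25.1 down [-0.008  0.003 -1.   ] F [ 0.7  0.1 -1.1] w 92.0 q6 -0.71
to [489.3 -54.6 150. ] shift mm [ 1.   0.5 -3.6] turn -24.9
5474 [488.7716259  -53.33330486  88.0250719 ] [[462.79836938 -80.12762309  85.83162111]
 [515.1756333  -27.57315453  89.54125148]]
[[322.24549648 239.54230053]
 [322.63220197 223.66707851]]
```

View pics/w3.png

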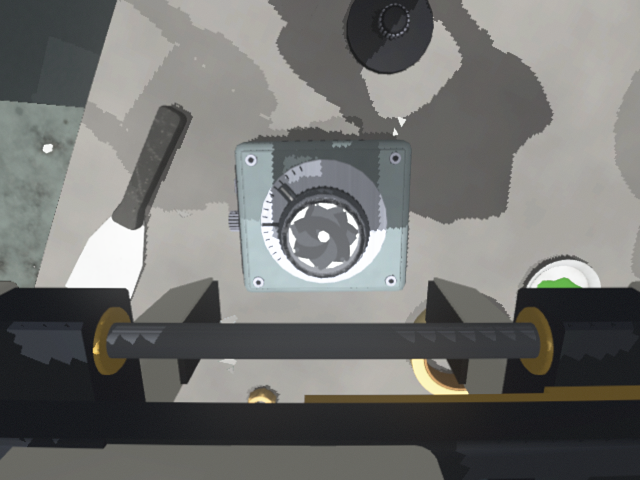

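The cap is off and lies flat on the bench at (393,20). The window is at (323,237), the lug's end at about (285,190) and the mark at about (272,223).

Run:
```python
from h import *
c=load("wrist"); C=np.array([489.,-54.2])
for n,uv,z in(("lugend",(284,190),72),("lugmid",(290,198),72),("mark",(270,223.5),44),("mark2",(264,223.5),44)):
    q=onz(c,[uv],z)[0]; p=q[:2]-C; print(n,q.round(1),np.degrees(np.arctan2(p[1],p[0]))%360,np.hypot(*p))
cv2.imwrite('pics/w3c.png',cv2.resize(c["color"][150:300,230:420,::-1],(760,600),interpolation=2))
plan([((489.2,-54.4,150),50),((489.2,-54.4,60),50),((489.2,-54.4,41),50)])
```

```text
lugend [452.5 -38.8  72. ] 157.09557236298917 39.58448919040676
lugmid [458.5 -42.1  72. ] 158.354184257378 32.85842954886978
mark [452.3 -72.2  44. ] 206.05612205473145 40.88914033012385
mark2 [448.1 -74.1  44. ] 205.97082157685327 45.520153082633115
t 9.62 tcp [490.2 -58.1 150.9] jaw 25.4 down [-0.008  0.003 -1.   ] F [-0.4 -1.9  0.4] w 91.9 q6 -0.72
to [489.2 -54.4 150. ] shift mm [ 0.9  0.7 -3.8] turn -24.6
to [489.2 -54.4  60. ] shift mm [90.   0.2  0.8] turn -0.0
to [489.2 -54.4  41. ] shift mm [19.   0.1  0.2] turn -0.0
```

View pics/w3c.png

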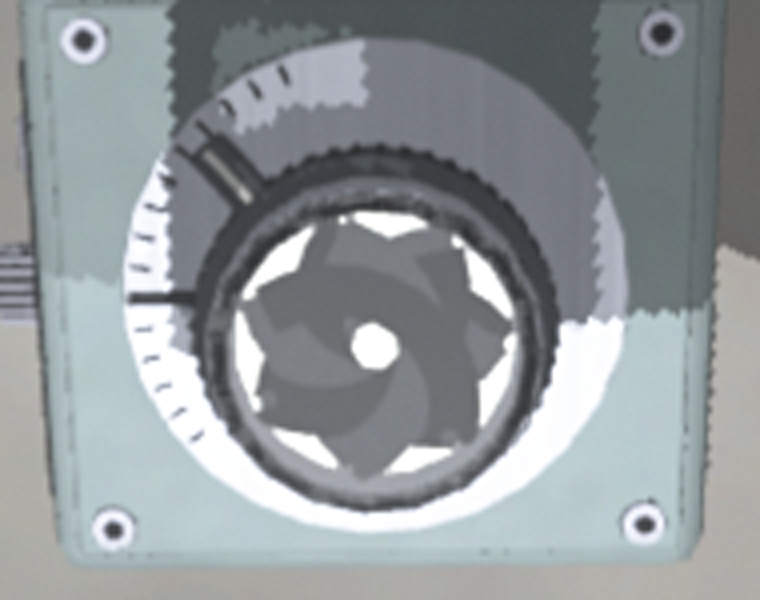

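Request:
{"method": "step_arm", "body": {
  "targets": [
    [[0, 0.0007, -0.0035, -5], [0, 0.0007, -0.0035, -10], [0, 0.0007, -0.0035, -15], [0, 0.0007, -0.0035, -20], [0, 0.0007, -0.0035, -24.6]]
  ]
}}

```text
time: 10.03
tool_pos: [488.4, -53.6, 149.6]
tcp_rot: [-2.836, 1.559, 2.751]
contact_force: [0.7, -1.0, -0.2]
grip_width: 91.6
```

Request:
{"method": "step_arm", "body": {
  "targets": [
    [[0.02, 0, 0, 0], [0.04, 0, 0, 0], [0.055, 0, 0, 0], [0.06, 0, 0, 0], [0.06, 0, 0, 0]]
  ]
}}

```text
time: 10.45
tool_pos: [486.2, -52.3, 87.6]
tcp_rot: [-2.808, 1.555, 2.778]
contact_force: [-0.1, 0.4, 0.1]
grip_width: 92.1
```

Run:
```python
from h import *
tips(("wrist",))
c=load("wrist");P=cloud(c); d=np.hypot(P[:,:,0]-489,P[:,:,1]+55); z=P[:,:,2]
m=(z>84)&(z<96)&(d<34); print(m.sum(),P[m].mean(0),np.percentile(P[m],[1,99],axis=0))
plan([((489.2,-54.4,60),50),((489.2,-54.4,41),50)])
```

```text
wrist -1 4161 tool x end [-28.1 -26.2] y [-61.5 -44.7] z [-11.5   9. ]
wrist 1 4012 tool x end [-27.8 -26.1] y [46.4 63.2] z [-11.6   8.6]
[486.2 -52.3  87.6] 92.1
8416 [486.67734166 -52.42370689  88.04219658] [[462.2575569  -80.08593141  85.63592574]
 [513.95713887 -27.74045395  89.53606919]]
t 10.5 tcp [487.2 -52.7  88.8] jaw 50.1 down [-0.013  0.005 -1.   ] F [ 0.4 -0.3  0.8] w 91.6 q6 -1.14
to [489.2 -54.4  60. ] shift mm [28.8  0.1  3. ] turn 0.1
to [489.2 -54.4  41. ] shift mm [19.   0.1  0.2] turn 0.0
```

Request:
{"method": "step_arm", "body": {
  "targets": [
    [[0, 0, 0.003, 0], [0.015, 0, 0.003, 0], [0.03, 0, 0.003, 0], [0.03, 0, 0.003, 0], [0.03, 0, 0.003, 0]]
  ]
}}

```text
time: 10.92
tool_pos: [489.3, -54.5, 59.2]
tcp_rot: [-2.823, 1.557, 2.764]
contact_force: [-0.6, 0.7, -0.1]
grip_width: 91.9
```

Run:
```python
from h import *
plan([((488.7,-54.3,41),50)])
```

```text
t 10.92 tcp [489.3 -54.5  59.2] jaw 50.1 down [-0.013  0.005 -1.   ] F [-0.6  0.7 -0.1] w 91.9 q6 -1.14
to [488.7 -54.3  41. ] shift mm [18.2 -0.1 -0.3] turn 0.1
```

Request:
{"method": "step_arm", "body": {
  "targets": [
    [[0.006, 0, 0, 0], [0.012, 0, 0, 0], [0.018, 0, 0, 0], [0.018, 0, 0, 0], [0.018, 0, 0, 0]]
  ]
}}

```text
time: 11.33
tool_pos: [488.8, -54.3, 40.9]
tcp_rot: [-2.817, 1.556, 2.769]
contact_force: [0.5, 0.9, -0.3]
grip_width: 91.8
```

Request:
{"method": "step_arm", "body": {
  "targets": [
    [[0, 0, 0, 0], [0, 0, 0, 0], [0, 0, 0, 0], [0, 0, 0, 0], [0, 0, 0, 0]]
  ],
  "jaw": 0.36
}}

```text
time: 11.75
tool_pos: [488.4, -54.8, 41.0]
tcp_rot: [-2.747, 1.556, 2.84]
contact_force: [-7.5, -10.4, 2.6]
grip_width: 63.3
```

Run:
```python
from h import *
plan([((488.7,-54.3,41),50)])
tips(("wrist",))
```

```text
t 11.75 tcp [488.4 -54.8  41. ] jaw 50.1 down [-0.015  0.005 -1.   ] F [ -7.5 -10.4   2.6] w 63.3 q6 -1.14
to [488.7 -54.3  41. ] shift mm [-0.   0.6 -0.1] turn 0.1
wrist -1 4771 tool x end [3.1 3.6] y [-52.2 -26.9] z [-13.1   8.5]
wrist 1 4737 tool x end [2.3 3. ] y [26.8 52.1] z [-13.3   8.2]
[488.4 -54.8  41. ] 63.3
```

Request:
{"method": "step_arm", "body": {
  "targets": [
    [[0, -0.0006, 0, -2], [0, -0.0006, 0, -7], [0, -0.0006, 0, -13], [0, -0.0006, 0, -19], [0, -0.0006, 0, -25]]
  ]
}}

```text
time: 12.22
tool_pos: [488.2, -55.1, 41.0]
tcp_rot: [3.076, 1.556, 2.821]
contact_force: [0.7, 0.9, -1.0]
grip_width: 63.1
```

Run:
```python
from h import *
plan([((488.7,-54.3,41),99)])
print(st()[2]["moment"])
```

```text
t 12.22 tcp [488.2 -55.1  41. ] jaw 75.4 down [-0.014  0.005 -1.   ] F [ 0.7  0.9 -1. ] w 63.1 q6 -1.59
to [488.7 -54.3  41. ] shift mm [0.  0.9 0.2] turn -23.6
[ 0.01191058 -0.20237461 -0.10619728]
```

Good: the lateral force is near zero and the moment is about 0.1 N m, so the ring is turning. I'll carry on.

Request:
{"method": "step_arm", "body": {
  "targets": [
    [[0, 0, 0, -6], [0, 0, 0, -12], [0, 0, 0, -18], [0, 0, 0, -23.5], [0, 0, 0, -23.5]]
  ]
}}

```text
time: 12.63
tool_pos: [488.3, -55.3, 41.0]
tcp_rot: [2.689, 1.556, 2.848]
contact_force: [-0.3, -0.3, -0.8]
grip_width: 62.7
```

Run:
```python
from h import *
plan([((488.7,-54.3,41),99)])
c=cap("wrist"); save(c,'w4.png')
```

```text
t 12.63 tcp [488.3 -55.3  41. ] jaw 99.1 down [-0.014  0.004 -1.   ] F [-0.3 -0.3 -0.8] w 62.7 q6 -2.0
to [488.7 -54.3  41. ] shift mm [0.  0.9 0.6] turn 0.1
```

View pics/w4.png

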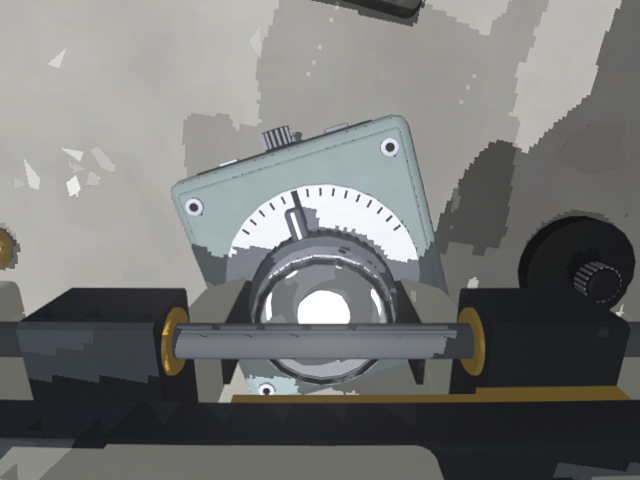

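The wrist view shows the lug running from (292,210) to (299,237) and the mark from (295,192) to (298,207). I'll compute both angles.

Run:
```python
from h import *
c=load("wrist"); C=np.array([488.7,-54.4])
a=lambda q:np.degrees(np.arctan2(*(q[:2]-C)[::-1]))%360
for n,uv,z in(("lugend",(291.5,210),73),("lugbase",(298,235),73),("mark out",(295,192),44),("mark in",(298,207),44)):
    q=onz(c,[uv],z)[0]; print(n,q.round(1),a(q).round(1),np.hypot(*(q[:2]-C)).round(1))
print([ (r, proj(c,[(C[0]+r*np.cos(t),C[1]+r*np.sin(t),44)]).round(1)) for r in(40,48) for t in [np.radians(206)]])
# expected lug outline at 206 deg
t=np.radians(206);e=np.array([np.cos(t),np.sin(t)]);n=np.array([-e[1],e[0]])
for r in(36,44):
  for s in(-3.5,3.5): print('lug edge',r,s,proj(c,[(*(C+r*e+s*n),73)]).round(1))
cv2.imwrite('pics/w4c.png',cv2.resize(c["color"][180:255,250:350,::-1],(800,600),interpolation=2))
```

```text
lugend [449.7 -73.8  73. ] 206.4 43.5
lugbase [459.5 -69.7  73. ] 207.7 33.0
mark out [446.8 -74.6  44. ] 205.8 46.5
mark in [453.7 -72.2  44. ] 206.9 39.3
[(40, array([[298.8, 205.1]])), (48, array([[293.6, 189. ]]))]
lug edge 36 -3.5 [[306.3 224.9]]
lug edge 36 3.5 [[289.7 229.8]]
lug edge 44 -3.5 [[300.2 206.2]]
lug edge 44 3.5 [[283.5 211.2]]
```

View pics/w4c.png

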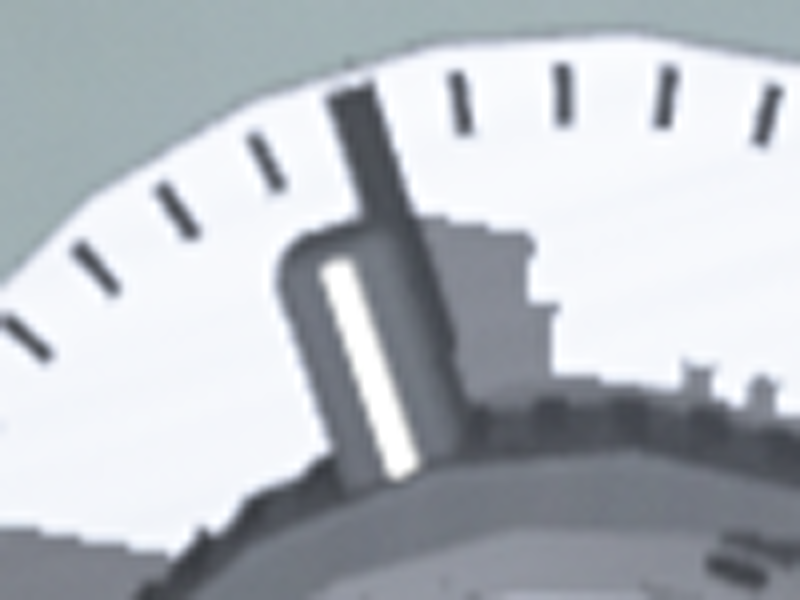

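The lug's stripe and the mark line up within about 1–2°. Release and rise.

Request:
{"method": "step_arm", "body": {
  "targets": [
    [[0, 0, 0, 0], [0, 0, 0, 0], [0, 0, 0, 0], [0, 0, 0, 0], [0, 0, 0, 0]]
  ],
  "jaw": 0
}}

```text
time: 13.1
tool_pos: [488.3, -55.2, 41.1]
tcp_rot: [2.686, 1.556, 2.839]
contact_force: [-0.1, -0.6, 0.4]
grip_width: 89.7
```

Request:
{"method": "step_arm", "body": {
  "targets": [
    [[-0.02, 0, 0, 0], [-0.05, 0, 0, 0], [-0.08, 0, 0, 0], [-0.1, 0, 0, 0], [-0.1, 0, 0, 0]]
  ]
}}

```text
time: 13.52
tool_pos: [492.2, -56.3, 145.3]
tcp_rot: [2.634, 1.564, 2.787]
contact_force: [0.5, -0.4, -0.3]
grip_width: 91.9
```

Run:
```python
from h import *
c=cap("wrist"); print(proj(c,[(513,-254,10)]))
C=np.array([488.7,-54.4])
h=cv2.cvtColor(c["color"],cv2.COLOR_RGB2HSV)
save(c,'w5.png')
plan([((489,-170,140),99),((513,-254,140),99),((513,-254,140),0)])
```

```text
[[ 85.99577898 207.81308798]]
t 13.57 tcp [491. -56. 143.] jaw 98.7 down [-0.009  0.003 -1.   ] F [-0.2 -0.6  0.1] w 91.9 q6 -1.99
to [ 489 -170  140] shift mm [   2.7 -112.4  -19.3] turn -0.3
to [ 513 -254  140] shift mm [ -0.5 -86.7  10.6] turn -0.0
to [ 513 -254  140] shift mm [0. 0. 0.] turn -81.0
```

Request:
{"method": "step_arm", "body": {
  "targets": [
    [[0, -0.04, -0.002, 5], [0, -0.08, -0.004, 11], [0, -0.12, -0.006, 18], [0, -0.16, -0.008, 25], [0, -0.198, -0.009, 32]]
  ]
}}

```text
time: 13.98
tool_pos: [511.3, -254.6, 140.6]
tcp_rot: [-3.11, 1.559, 2.761]
contact_force: [1.8, 0.2, 0.5]
grip_width: 92.0
```

Request:
{"method": "step_arm", "body": {
  "targets": [
    [[0, 0, 0, 7], [0, 0, 0, 14], [0, 0, 0, 21], [0, 0, 0, 28], [0, 0, 0, 35]]
  ]
}}

```text
time: 14.4
tool_pos: [510.4, -254.3, 138.6]
tcp_rot: [-2.546, 1.555, 2.707]
contact_force: [0.1, -0.1, -0.4]
grip_width: 91.5
```

Run:
```python
from h import *
plan([((513,-254,140),None)])
c=cap("wrist"); uv=proj(c,[(513,-254,10)])[0]; print(uv)
P=cloud(c); u,v=np.meshgrid(np.arange(640),np.arange(480))
h=cv2.cvtColor(c["color"],cv2.COLOR_RGB2HSV)
m=((np.hypot(u-uv[0],v-uv[1])<45)&(P[:,:,2]>4)&(P[:,:,2]<25)&(c["depth"]>0)).astype(np.uint8)
print(m.sum())
cn=max(cv2.findContours(m,0,2)[0],key=cv2.contourArea); print(cv2.minEnclosingCircle(cn))
q=onz(c,cn.reshape(-1,2),12)[:,:2].astype(np.float32); print('circ',cv2.minEnclosingCircle(q)); hull=cv2.convexHull(q); 
cen=np.array(cv2.minEnclosingCircle(q)[0])
for a in range(0,60,5):
    n=np.array([np.cos(np.radians(a)),np.sin(np.radians(a))]); 
    print(a,[round(float(np.ptp(hull.reshape(-1,2)@[np.cos(np.radians(a+k)),np.sin(np.radians(a+k))])),1) for k in(0,60,120)])
x,y=map(int,uv); x=max(50,min(590,x));y=max(50,min(430,y))
cv2.imwrite('pics/w5c.png',cv2.resize(c["color"][y-50:y+50,x-50:x+50,::-1],(500,500),interpolation=2))
```

```text
t 14.4 tcp [ 510.4 -254.3  138.6] jaw 31.0 down [-0.014  0.006 -1.   ] F [ 0.1 -0.1 -0.4] w 91.5 q6 -1.13
to [ 513 -254  140] shift mm [-1.4  2.3  1.1] turn 0
[325.95340838 223.73347607]
662
((326.22027587890625, 226.81118774414062), 18.441471099853516)
circ ((514.3486328125, -255.8108673095703), 15.494619369506836)
0 [29.4, 29.3, 29.8]
5 [28.6, 28.7, 29.3]
10 [27.7, 28.0, 28.8]
15 [26.9, 27.2, 28.1]
20 [27.4, 28.3, 28.8]
25 [28.2, 29.2, 29.7]
30 [28.7, 30.0, 30.3]
35 [29.3, 30.6, 30.7]
40 [29.8, 30.9, 30.9]
45 [30.0, 31.0, 30.8]
50 [30.0, 30.8, 30.5]
55 [29.8, 30.4, 30.1]
```

View pics/w5c.png

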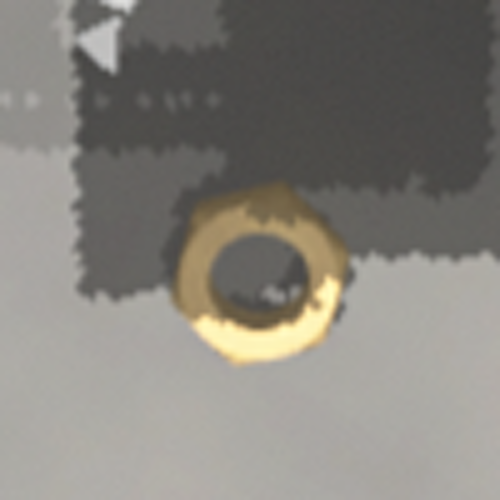

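The flats lie at 15° and the nut centre is at (514,-256).

Run:
```python
from h import *
plan([((514.2,-255.6,20),15),((514.2,-255.6,-23),15)])
```

```text
t 14.45 tcp [ 510.5 -254.2  138.7] jaw 30.6 down [-0.014  0.006 -1.   ] F [ 1.  -0.2  1. ] w 92.0 q6 -1.13
to [ 514.2 -255.6   20. ] shift mm [118.6   3.5   4.5] turn 15.6
to [ 514.2 -255.6  -23. ] shift mm [43.   0.5  0.4] turn 0.0
```

Request:
{"method": "step_arm", "body": {
  "targets": [
    [[0.03, 0.0035, 0.004, 5], [0.065, 0.0035, 0.004, 10], [0.1, 0.0035, 0.004, 15.5], [0.115, 0.0035, 0.004, 15.5], [0.115, 0.0035, 0.004, 15.5]]
  ],
  "jaw": 0.3
}}

```text
time: 14.87
tool_pos: [510.6, -252.9, 18.4]
tcp_rot: [-2.338, 1.546, 2.64]
contact_force: [-0.8, 0.8, 0.4]
grip_width: 65.7
```

Run:
```python
from h import *
plan([((514.2,-255.6,-22),15)])
tips(("wrist",))
```

```text
t 14.87 tcp [ 510.6 -252.9   18.4] jaw 15.2 down [-0.022  0.012 -1.   ] F [-0.8  0.8  0.4] w 65.7 q6 -0.86
to [ 514.2 -255.6  -22. ] shift mm [40.3  3.5  4.3] turn 0.2
wrist -1 3505 tool x end [-27.9 -26.4] y [-48. -32.] z [-12.    8.5]
wrist 1 3387 tool x end [-27.9 -26.1] y [33.3 49.5] z [-12.1   8.1]
[ 510.6 -252.9   18.4] 65.7
```

Request:
{"method": "step_arm", "body": {
  "targets": [
    [[0.01, 0.001, 0.003, 0], [0.02, 0.001, 0.003, 0], [0.032, 0.001, 0.003, 0], [0.04, 0.001, 0.003, 0], [0.04, 0.001, 0.003, 0]]
  ]
}}

```text
time: 15.33
tool_pos: [512.4, -255.7, -20.5]
tcp_rot: [-2.33, 1.547, 2.648]
contact_force: [-0.3, -0.1, 0.0]
grip_width: 64.2
```

Run:
```python
from h import *
plan([((514.2,-255.6,-23),15)])
```

```text
t 15.33 tcp [ 512.4 -255.7  -20.5] jaw 15.2 down [-0.021  0.011 -1.   ] F [-0.3 -0.1  0. ] w 64.2 q6 -0.86
to [ 514.2 -255.6  -23. ] shift mm [2.5 1.8 0.4] turn 0.2
```

Request:
{"method": "step_arm", "body": {
  "targets": [
    [[0.0025, 0.0018, 0, 0], [0.0025, 0.0018, 0, 0], [0.0025, 0.0018, 0, 0], [0.0025, 0.0018, 0, 0], [0.0025, 0.0018, 0, 0]]
  ]
}}

```text
time: 15.75
tool_pos: [514.4, -255.3, -22.5]
tcp_rot: [-2.326, 1.548, 2.653]
contact_force: [-0.1, 0.0, -0.5]
grip_width: 64.0
```

Request:
{"method": "step_arm", "body": {
  "targets": [
    [[0, 0, 0, 0], [0, 0, 0, 0], [0, 0, 0, 0], [0, 0, 0, 0], [0, 0, 0, 0]]
  ],
  "jaw": 0.8
}}

```text
time: 16.17
tool_pos: [514.4, -255.3, -22.5]
tcp_rot: [-2.326, 1.548, 2.652]
contact_force: [0.1, 0.9, -0.5]
grip_width: 35.5
```

Request:
{"method": "step_arm", "body": {
  "targets": [
    [[0, 0, 0, 0], [0, 0, 0, 0], [0, 0, 0, 0], [0, 0, 0, 0], [0, 0, 0, 0]]
  ]
}}

```text
time: 16.58
tool_pos: [514.4, -255.4, -22.5]
tcp_rot: [-2.325, 1.548, 2.654]
contact_force: [0.4, 0.4, 0.3]
grip_width: 25.8
```

Run:
```python
from h import *
plan([((514.2,-255.6,100),15),((489,-54.4,120),15)])
```

```text
t 16.58 tcp [ 514.4 -255.4  -22.5] jaw 15.2 down [-0.02  0.01 -1.  ] F [0.4 0.4 0.3] w 25.8 q6 -0.86
to [ 514.2 -255.6  100. ] shift mm [-122.5   -2.2   -1.7] turn 0.2
to [489.  -54.4 120. ] shift mm [ -17.4   27.4 -201.2] turn -0.0
```

Request:
{"method": "step_arm", "body": {
  "targets": [
    [[-0.01, 0, 0, 0], [-0.03, 0, 0, 0], [-0.06, 0, 0, 0], [-0.095, 0, 0, 0], [-0.13, 0, 0, 0]]
  ]
}}

```text
time: 17.0
tool_pos: [516.5, -256.4, 109.2]
tcp_rot: [-2.331, 1.547, 2.648]
contact_force: [0.9, -0.3, -0.2]
grip_width: 26.2
```

Run:
```python
from h import *
plan([((489,-54.4,105),15)])
```

```text
t 17.0 tcp [ 516.5 -256.4  109.2] jaw 15.2 down [-0.021  0.011 -1.   ] F [ 0.9 -0.3 -0.2] w 26.2 q6 -0.86
to [489.  -54.4 105. ] shift mm [   7.    26.6 -202.1] turn 0.2
```

Request:
{"method": "step_arm", "body": {
  "targets": [
    [[0, 0.003, -0.025, 0], [0, 0.008, -0.06, 0], [0, 0.013, -0.098, 0], [0, 0.018, -0.135, 0], [0, 0.023, -0.17, 0]]
  ]
}}

```text
time: 17.42
tool_pos: [493.5, -84.7, 112.4]
tcp_rot: [-2.344, 1.548, 2.634]
contact_force: [0.9, -0.1, 0.1]
grip_width: 26.3
```

Request:
{"method": "step_arm", "body": {
  "targets": [
    [[0, 0.003, -0.023, 0], [0, 0.0035, -0.031, 0], [0, 0.0035, -0.031, 0], [0, 0.0035, -0.031, 0], [0, 0.0035, -0.031, 0]]
  ]
}}

```text
time: 17.83
tool_pos: [489.2, -55.1, 113.1]
tcp_rot: [-2.335, 1.549, 2.643]
contact_force: [-0.6, 0.4, -0.6]
grip_width: 26.1
```

Run:
```python
from h import *
plan([((489,-54.4,80),15),((489,-54.4,66.5),15)])
for n in("wrist","scene"):
    c=cap(n); save(c,n[0]+'6.png'); P=cloud(c); h=cv2.cvtColor(c["color"],cv2.COLOR_RGB2HSV)
    p,R,o=st(); L=(P-p)@R
    m=(h[:,:,0]<30)&(h[:,:,1]>90)&(np.hypot(L[:,:,1],L[:,:,2])<22)&(abs(L[:,:,0]+29)<15)&(c["depth"]>0)
    print(n,m.sum()); 
    if m.sum()>5: print(np.percentile(L[m],[2,50,98],axis=0).round(1), np.percentile(P[m],[2,50,98],axis=0).round(1))
```

```text
t 17.83 tcp [489.2 -55.1 113.1] jaw 15.2 down [-0.019  0.01  -1.   ] F [-0.6  0.4 -0.6] w 26.1 q6 -0.54
to [489.  -54.4  80. ] shift mm [33.1  0.5 -0.3] turn 0.2
to [489.  -54.4  66.5] shift mm [13.5  0.2  0.2] turn -0.0
wrist 0
scene 1
```

Request:
{"method": "step_arm", "body": {
  "targets": [
    [[0.012, 0, 0, 0], [0.024, 0, 0, 0], [0.034, 0, 0, 0], [0.038, 0, 0, 0], [0.038, 0, 0, 0]]
  ]
}}

```text
time: 18.35
tool_pos: [487.7, -55.5, 73.9]
tcp_rot: [-2.312, 1.546, 2.663]
contact_force: [0.4, -0.0, -0.2]
grip_width: 26.5
```

Run:
```python
from h import *
plan([((488.8,-54.5,66.5),15)])
```

```text
t 18.35 tcp [487.7 -55.5  73.9] jaw 15.1 down [-0.022  0.011 -1.   ] F [ 0.4 -0.  -0.2] w 26.5 q6 -0.54
to [488.8 -54.5  66.5] shift mm [ 7.4  1.5 -0.5] turn 0.1
```

Request:
{"method": "step_arm", "body": {
  "targets": [
    [[0.002, 0.001, 0, 0], [0.004, 0.001, 0, 0], [0.006, 0.001, 0, 0], [0.0065, 0.001, 0, 0], [0.0065, 0.001, 0, 0]]
  ]
}}

```text
time: 18.77
tool_pos: [488.5, -55.1, 67.4]
tcp_rot: [-2.314, 1.546, 2.661]
contact_force: [0.7, 0.9, -0.3]
grip_width: 26.2
```

Request:
{"method": "step_arm", "body": {
  "targets": [
    [[0.0005, 0, 0, 0], [0.001, 0, 0, 0], [0.001, 0, 0, 0], [0.001, 0, 0, 0], [0.001, 0, 0, 0]]
  ]
}}

```text
time: 19.18
tool_pos: [488.5, -55.1, 66.5]
tcp_rot: [-2.314, 1.546, 2.661]
contact_force: [0.5, 0.5, 0.1]
grip_width: 26.5
```

Request:
{"method": "step_arm", "body": {
  "targets": [
    [[0.0003, 0, 0, 0], [0.0006, 0, 0, 0], [0.001, 0, 0, 0], [0.001, 0, 0, 0], [0.001, 0, 0, 0]]
  ]
}}

```text
time: 19.6
tool_pos: [488.6, -55.1, 66.4]
tcp_rot: [-2.317, 1.547, 2.658]
contact_force: [-1.8, 1.1, 8.4]
grip_width: 26.5
```

Contact at 8 N: the nut is on the glass. Release.

Request:
{"method": "step_arm", "body": {
  "targets": [
    [[-0.0005, 0, 0, 0], [-0.0005, 0, 0, 0], [-0.0005, 0, 0, 0], [-0.0005, 0, 0, 0], [-0.0005, 0, 0, 0]]
  ],
  "jaw": 0.45
}}

```text
time: 20.02
tool_pos: [488.6, -55.1, 66.7]
tcp_rot: [-2.316, 1.547, 2.66]
contact_force: [-0.0, -0.5, 0.5]
grip_width: 49.6
```

Request:
{"method": "step_arm", "body": {
  "targets": [
    [[0, 0, 0, 0], [-0.003, 0, 0, 0], [-0.015, 0, 0, 0], [-0.04, 0, 0, 0], [-0.07, 0, 0, 0]]
  ]
}}

```text
time: 20.43
tool_pos: [488.8, -55.5, 136.2]
tcp_rot: [-2.284, 1.543, 2.691]
contact_force: [1.4, -0.7, 0.4]
grip_width: 50.5
```

Request:
{"method": "step_arm", "body": {
  "targets": [
    [[-0.02, 0, 0, 0], [-0.03, 0, 0, 0], [-0.03, 0, 0, 0], [-0.03, 0, 0, 0], [-0.03, 0, 0, 0]]
  ]
}}

```text
time: 20.85
tool_pos: [488.9, -55.7, 165.3]
tcp_rot: [-2.274, 1.541, 2.702]
contact_force: [-0.3, 0.0, 0.2]
grip_width: 50.8
```

Run:
```python
from h import *
plan([])
c=cap("wrist"); save(c,'w7.png'); P=cloud(c); d=np.hypot(P[:,:,0]-489,P[:,:,1]+54.5); z=P[:,:,2]
m=((z>96)&(z<108)&(d<30)&(c["depth"]>0)).astype(np.uint8); cn=max(cv2.findContours(m,0,2)[0],key=cv2.contourArea)
q=onz(c,cn.reshape(-1,2),102)[:,:2].astype(np.float32); print('nut',cv2.minEnclosingCircle(q),P[m>0].mean(0))
X=P[m>0]; A=np.c_[X[:,:2]-X[:,:2].mean(0),np.ones(len(X))]; print('tilt',np.linalg.lstsq(A,X[:,2],rcond=None)[0])
m=((z>83)&(z<96)&(d<31)&(c["depth"]>0)); print('win',np.percentile(P[m],[.5,99.5],axis=0).round(1).tolist())
u,v=proj(c,[(480,-58,60)])[0].astype(int); print(u,v)
v0=max(0,min(480-150,v-75));u0=max(0,min(440,u-100)); print(u0,v0)
cv2.imwrite('pics/w7c.png',cv2.resize(c["color"][v0:v0+150,u0:u0+200,::-1],(800,600),interpolation=2))
t=cap("top"); P=cloud(t); m=(np.hypot(P[:,:,0]-474,P[:,:,1]-98)<40)&(P[:,:,2]>8)&(P[:,:,2]<40)&(t["color"].sum(2)<200); print('cap',P[m].mean(0) if m.any() else None,P[m].max(0)if m.any() else None)
```

```text
t 20.85 tcp [488.9 -55.7 165.3] jaw 15.1 down [-0.027  0.013 -1.   ] F [-0.3  0.   0.2] w 50.8 q6 -0.54
nut ((489.7396240234375, -55.546058654785156), 15.191930770874023) [489.89229815 -55.61842717 100.66175228]
tilt [ 3.04543921e-03 -8.97835033e-03  1.00661752e+02]
win [[462.2, -81.0, 84.2], [516.3, -26.6, 95.1]]
313 230
213 155
cap [473.09319408 113.22981086  15.03589227] [503.81218573 130.02474487  37.6354575 ]
```

View pics/w7c.png

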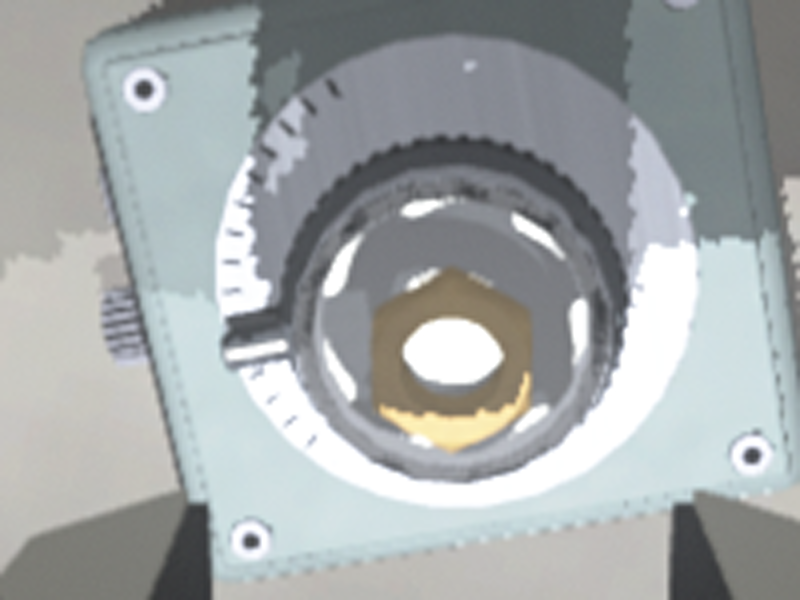

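The nut sits flat, about 2 mm off centre. One numeric check of the lug is left (stripe from crop (228,352) to (285,345)), then hand in.

Run:
```python
from h import *
c=load("wrist"); C=np.array([489.2,-54.2])
for a in((228,352),(285,345)):
    q=onz(c,[(213+(a[0]+.5)/4-.5,155+(a[1]+.5)/4-.5)],73)[0,:2]-C; ang=np.degrees(np.arctan2(q[1],q[0]))%360; print(ang,np.hypot(*q))
plan([])
t=load("top");P=cloud(t); m=(np.hypot(P[:,:,0]-472,P[:,:,1]-99)<9)&(t["depth"]>0); print('knob top z',np.median(P[m][:,2]))
if 201<ang<211: print(bot.close_job())
```

```text
205.82210712211005 42.32695512035203
206.89550623732032 31.598248448467377
t 20.95 tcp [488.8 -55.8 165.1] jaw 15.1 down [-0.027  0.013 -1.   ] F [ 0.4  0.1 -0.8] w 50.6 q6 -0.54
knob top z 32.982826546963
the job is handed in; nothing more can be done
None
```

The backlight stand is ready and I handed the job in at about 21 s of the 64 s allowed; the hand-in gives no verdict.

- **Dust cap:** it is off the window and flat on the bench about 150 mm from the turret axis. Its knob top measures 33 mm, so the knob centre is about 23 mm up.
- **Iris ring:** I turned it about 49° with the fingers on the ring only. The lug measures 206–207° against the mark's 206°, inside the 5° allowed. Force readings during the turn gave no sign of touching the fixed rings.
- **Cup nut:** it is on the glass about 2 mm off centre, with about 0.01 rad tilt, and was lowered to light contact (8 N) before release. The gripper is clear, about 100 mm above it.

**Disagreements and gaps:**
- **Finger ends:** both cameras showed them about 27 mm short of the reported TCP, contrary to the tool description. Because of this my first grip on the cap knob closed above it and missed, moving nothing. I allowed for the 27 mm afterwards.
- **Tool tilt:** the tool ended about 0.03 rad off vertical, with no visible effect on the nut.
- **Bystanders:** I did not measure their positions at the end. My planned paths kept clear of them.

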